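# Check a sprung tilt mount against its index

## Robot

A 6-joint arm with a two-finger parallel gripper is mounted at the origin on the work surface. World frame = base frame: x ahead of the robot, y to its left, z up, the work surface at z = 0. Lengths are in m, angles in degrees, forces in N, time in s.
With the tool pointing down it reaches from about 0.35 to 0.875 m from the base axis. Payload 4.2 kg.
Tool frame: the origin (TCP) lies midway between the tips of the shut fingers; the grasp point (between the pads) lies r.pinch_z behind it (r.pinch_z is the distance from the TCP to the grasp point, in m); z points along the fingers, y is the direction in which the jaws open and shut (so a half turn about z gives the same grasp; the last joint's range is limited). The gripper opens to 87 mm and grips with 3 to 60 N. Pads are 19 mm wide; open, the fingers measure 117 mm over their backs; the gripper's body (75 mm by 190 mm) begins 51 mm behind the grasp point.
Start: joints at [-56.402, 22.042, 0.453, 0, -68.411, -14.817], TCP at [0.201, -0.592, 0.223] pointing down, gripper open.
Joint ranges: [-179.83, 179.83], [-69.29, 118.12], [-61.27, 80.66], [-181.25, 117.63], [-171.15, -9.14], [-177.46, 177.46]. Speed limits (degrees/s): [159.86, 159.86, 180, 180, 180, 180].

## Interface

Orientations are given as a 3x3 rotation matrix whose columns are the frame's x, y, z axes.
In Python, from station import r gives the robot as it stands. The module is installed in compiled form; this text tells all that it offers.
- The arm moves only by the tool play_rows, never from a script. Its argument "deltas" is a list of rows, each a list of 7 numbers: the shift along the tool's x, y, z in units of 25 mm (1.0 is 25 mm), then the turn, a rotation vector about the tool's x, y, z in units of 5 degrees (1.0 is 5 degrees), then the finger opening in mm, from 0 to 87. In form: [[tx, ty, tz, wx, wy, wz, fingers], ...]. A call has 1 to 12 rows; each row is the pose to reach, as a shift and turn from the pose commanded when the call began, along the tool's axes at that moment; what a row does not reach only later rows make up. A row lasts 1/10 s, in which the tool goes at most 50 mm and 8.59 degrees, less where a joint would pass 70% of its speed; a pose out of reach is approached as far as the arm can. A call with a gripper value outside its range is refused whole. The fingers move at their own pace and stop on an object; the grip force is fixed at half the most. Time passes only in rows, so rows that repeat a pose let the fingers close. It gives the time, the measured TCP pose, the force and the opening at its end, in the units of the state.
- r.sense(): the state, without advancing time (a new reading comes with each control period).
- r.capture(name): name is "scene" or "top"; returns a dict with "pixels" (480x640x3 uint8, red, green, blue), "camera_matrix" (3x3 intrinsics, pixels), "R" (3x3) and "t" (3): a world point X has camera coordinates R X + t. Camera axes: x right, y down, z forward; pixel columns grow to the right and rows downward; lengths in m; the calibration is good to about 2 mm. A picture is of the moment at which its call begins. There is no depth.
- r.finish_job(): hands the job in, once; it reports no verdict.
Trained networks look in the newest picture that a camera, given by its name, has taken for a name from the list of things; names that differ only in an ending like _2 or _b are one class to them, and where a whole thing is asked for, a point or a joint stands for the part that bears it (a point fixed in the world has none). Each returns a list of dicts, best first, with "score" (0 to 1); they miss things now and then, are a little off and sometimes report something else, mostly with a low value. They report only what shows in the picture. A call takes as long as a camera call.
- r.spot_in(camera, target): "centre" ([x, y, z] in m, in world coordinates, good to about 4 mm: the middle of the surface that is visible of it).
- r.cut_out(camera, target): "region" (480x640 bool, what is visible of it).
The state is a dict: "time_s": time; "joints": joint angles; "joint_velocities": joint speeds; "effort": joint torques, N m; "tcp_pos": TCP position; "ee_rot": TCP orientation; "wrist_force": force on the tool from outside, world axes, zero at the start; "moment": the same for the moment, N m; "gripper_width": opening from 0.0 (shut) to 1.0 (fully open).
Only numpy, scipy, OpenCV 4.12 (cv2) and the standard library are available. Lean on these libraries where they do the work, as an engineer would, in place of code of your own. Each camera call takes 0.05 s, during which the arm holds its last target.

## Task

Check the return spring of the tilt mount: push the guard by its fin until it is swung well clear of the sprung corner, then press that corner's pad down until the pointer stands at the index tab on the dial. Hold it there for about a second without running past the tab, then let go so that the plate springs back. Leave the guard open, the index tab as it is set and the other things on the shelf where they stand.

Things in the scene. Friction and masses are not known exactly. Their poses are not given: they have to be found in the camera images.
- mount: Tilt mount, base 250 x 210 x 14 mm, fixed; origin at the centre of its underside. A 124 mm square steel plate with a round mirror tilts on a hinge along the plate's diagonal and the mount's x axis, 70 mm up. The sprung corner is on the +y side, a solid rest under the corner on the -y side. The upright dial (105 mm wide, top 195 mm up) stands at x = +108 mm; keep clear of it
- tilt_plate (a joint): Tilt of the plate and the pointer fixed to it, rad. 0 = at rest against the solid rest; grows as the free corner goes down (hinge along the mount's x at 70 mm height; pad 72 mm from it, so about 7 mm of press for 0.1 rad); stop at 0.55. The spring pushes it back: about 3 N on the pad to start it, 11 N at 0.4 rad
- index_tab (a joint): Angle of the index tab on the dial, rad, on the same hinge line and counted like the plate's tilt: the pointer is at the tab when both values are equal. Set somewhere from 0.10 to 0.40; a friction fit, not to be moved
- guard (a joint): Swing of the guard about its upright pivot, rad. 0 to 0.12 = its round end covers the pad; grows as it swings away from the plate (anticlockwise seen from above); stop at 1.3. It stays where it is left; about 1 N at the fin moves it
- corner_pad (a point): Centre of the top of the round brass pad (26 mm across, stands 6 mm above the plate) on the free corner: the place to press. It stands 79 mm above the shelf at rest, and moves with the plate
- pointer_tip (a point): Tip of the brass pointer, an upright hand in front of the dial, 97 mm from the hinge line, moving with the plate towards the mount's +y as the corner is pressed. Axes at rest as the mount's
- index_mark (a point): The point just below the index tab's downward point, on the circle that the pointer tip follows (97 mm from the hinge line), in the pointer's plane. The tab is a dark steel rider, 10 mm wide, standing over the dial's upper edge. Its y axis lies along the pointer's travel, + in the direction of pressing
- guard_fin (a point): Middle of the top edge of the guard's upright fin, 134 mm up; fin 44 mm along the arm, 7 thick, 38 high; 80 mm from the pivot. Its x axis points along the arm, away from the pivot. The flat arm is 14 mm wide, 88 to 96 mm above the shelf, and ends 122 mm from the pivot in a disc 44 mm across that lies over the pad
- guard_pivot (a point): The guard's upright pivot axis, at the top of the arm, 96 mm above the shelf
- mass_large: Large bronze stepped mass, 60 mm across, 50 high, three steps. Bystander, loose; origin at the centre of its underside
- mass_medium: Middle bronze stepped mass, 48 mm across, 40 high. Bystander, loose; origin at the centre of its underside
- mass_small: Small bronze stepped mass, 36 mm across, 32 high. Bystander, loose; origin at the centre of its underside
- trolley: Red-painted iron trolley, 150 x 78 mm, about 50 high, with a 78 mm high pin on it. Bystander, loose; origin at the centre of its underside
- cylinder_glass: Tall clear graduated cylinder, foot 76 mm across, tube 40 mm across, 250 high. Bystander, loose; origin at the centre of its underside
- spare_pointer: A spare cast brass pointer lying flat, about 115 mm long, 8 high. Bystander, loose; origin at the centre of its underside

How it is judged (in metres and radians):
On the way, in this order (a step that is already met when the one before it is completed fails the run):
1. the guard is swung clear of the corner (value of joint guard above 0.6 rad), for 0.1 s.
2. the corner is pressed and the pointer held at the index tab (y of pointer_tip in the frame of index_mark between -0.005 and 0.005 m), for 0.7 s.
At the end, for the whole second after the job is handed in: Guard swung open by more than 0.6 rad; then the pointer tip held within 5 mm of the index mark for at least 0.7 s; at the end the plate is back at rest (tilt under 0.04 rad), the guard still open by more than 0.6 rad, the index tab within 4 mm of where it was set (value of joint tilt_plate below 0.04 rad and value of joint guard above 0.6 rad and distance of index_mark from where it was at the start of the episode below 0.004 m); the robot touches nothing.
It fails at once if the pointer runs more than 12 mm past the index tab (y of pointer_tip in the frame of index_mark above 0.012 m).
It fails at once if the index tab is moved more than 4 mm (distance of index_mark from where it was at the start of the episode above 0.004 m).
It fails at once if a bystander is moved or lifted by more than 15 mm (distance of any of mass_large, mass_medium, mass_small, trolley, cylinder_glass, spare_pointer from where it was at the start of the episode above 0.015 m).
It fails at once if a bystander is tipped over (angle between any of mass_large, mass_medium, mass_small, trolley, cylinder_glass, spare_pointer's own z axis and vertical above 0.3 rad).
It also fails if it takes over 45 s, if anything falls off the work surface, if the arm or the gripper's body presses on something with over 40 N, if the wrist force passes 120 N, or if a joint passes its speed limit or range.

## Working session

There is one attempt and no reset: what is moved stays moved. The work goes in short steps, Python scripts to look and compute and a tool call to move; the robot and the scene stay as the last step left them, time stands still between calls to the robot, and variables do not carry over. Pictures are saved under pics/ and viewed, and the job is handed in when it is done.

Besides the shell and the picture viewer there is one more tool, called after "Emit:" as a command line: name --pt "numbers of a row" for each row, then --argument value for the rest. play_rows: Moves the arm, as the interface text tells. Its arguments: {"type":"object","properties":{"deltas":{"type":"array","items":{"type":"array","items":{"type":"number"}}}},"required":["deltas"]}

```bash
mkdir -p pics
cat > h.py <<'E'
from station import r
import numpy as np, cv2
def cap(n,f):
    c=r.capture(n); cv2.imwrite('pics/'+f,cv2.cvtColor(c['pixels'],cv2.COLOR_RGB2BGR)); return c
def ray(c,u,v):
    K=c['camera_matrix'];R=c['R'];t=c['t']
    d=R.T@np.linalg.solve(K,[u,v,1]); o=-R.T@t; return o,d
def atz(c,u,v,z):
    o,d=ray(c,u,v); return o+d*(z-o[2])/d[2]
def proj(c,X):
    x=c['R']@np.array(X)+c['t']; p=c['camera_matrix']@x; return p[:2]/p[2]
E
python3 - <<'E'
from h import *
np.set_printoptions(precision=4,suppress=True)
a=cap('scene','s0.png');b=cap('top','t0.png')
for cam in('scene','top'):
  for n in('mount','corner_pad','pointer_tip','index_mark','index_tab','guard_fin','guard_pivot','guard','tilt_plate','mass_large','mass_medium','mass_small','trolley','cylinder_glass','spare_pointer'):
    try: print(cam,n,[(np.round(d['centre'],4),round(d['score'],2)) for d in r.spot_in(cam,n)[:2]])
    except Exception as e: print(cam,n,e)
print(r.sense()); print(r.pinch_z)
for c in(a,b): print(-c['R'].T@c['t'],c['camera_matrix'])
E
```

```text
scene mount [(array([ 0.6154, -0.0516,  0.0153]), 0.67), (array([0.5878, 0.1275, 0.022 ]), 0.21)]
scene corner_pad [(array([ 0.5523, -0.0796,  0.0726]), 0.68)]
scene pointer_tip [(array([ 0.554 , -0.0783,  0.0755]), 0.73), (array([0.5933, 0.1356, 0.016 ]), 0.72)]
scene index_mark []
scene index_tab [(array([0.4935, 0.4193, 0.0423]), 0.72), (array([ 0.6603, -0.2063,  0.0152]), 0.52)]
scene guard_fin [(array([ 0.5257, -0.0175,  0.0932]), 0.77)]
scene guard_pivot [(array([ 0.5265, -0.0206,  0.0985]), 0.81)]
scene guard [(array([ 0.528 , -0.0252,  0.0984]), 0.6)]
scene tilt_plate [(array([ 0.5576, -0.0813,  0.071 ]), 0.61)]
scene mass_large [(array([ 0.576 , -0.2359,  0.0256]), 0.78), (array([ 0.5539, -0.0801,  0.0738]), 0.58)]
scene mass_medium [(array([0.5902, 0.131 , 0.02  ]), 0.6)]
scene mass_small []
scene trolley [(array([0.4938, 0.4183, 0.038 ]), 0.62), (array([ 0.6114, -0.0514,  0.0167]), 0.58)]
scene cylinder_glass [(array([ 0.5288, -0.4921,  0.1237]), 0.84)]
scene spare_pointer [(array([ 0.6452, -0.3013,  0.0046]), 0.57)]
top mount [(array([ 0.5583, -0.0629,  0.0158]), 0.63)]
t
[... 931 characters left out ...]
'joint_velocities': array([ 0.0156,  0.0245, -0.107 , -0.1077, -0.0609,  0.0138]), 'effort': array([  0.0001, -39.0458,  18.7617,   4.2243,   0.0154,  -0.    ]), 'tcp_pos': array([ 0.2013, -0.5917,  0.2225]), 'ee_rot': array([[-0.9468, -0.322 ,  0.    ],
       [-0.322 ,  0.9468, -0.    ],
       [-0.    , -0.    , -1.    ]]), 'wrist_force': array([-0.5257,  0.0011, -0.0966]), 'moment': array([-0.0196, -0.0412,  0.0442]), 'gripper_width': 1.0046118177836356}
0.0187
[1.4068 0.194  1.1601] [[468.2719   0.     326.8755]
 [  0.     468.2719 237.4331]
 [  0.       0.       1.    ]]
[ 0.3817 -0.0298  1.2275] [[509.2154   0.     322.2061]
 [  0.     509.2154 237.9452]
 [  0.       0.       1.    ]]
```

View pics/s0.png

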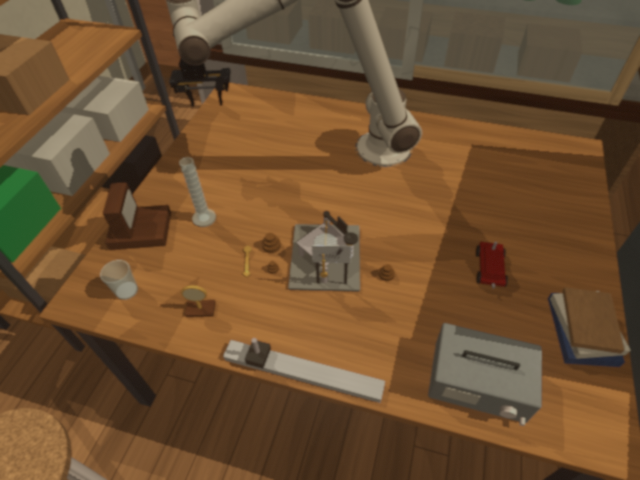

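View pics/t0.png

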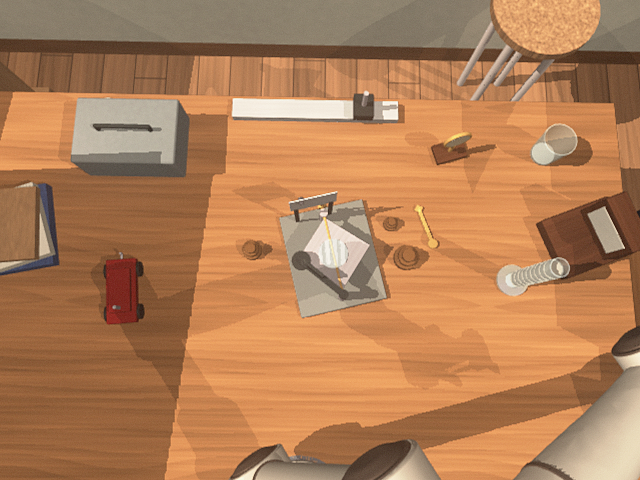

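```bash
python3 -c "
import cv2
a=cv2.imread('pics/s0.png');b=cv2.imread('pics/t0.png')
cv2.imwrite('pics/s0z.png',cv2.resize(a[150:330,170:410],None,fx=3.3,fy=3.3,interpolation=cv2.INTER_CUBIC))
cv2.imwrite('pics/t0z.png',cv2.resize(b[80:240,230:450],None,fx=3.6,fy=3.6,interpolation=cv2.INTER_CUBIC))"
```

```text
(no output)
```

View pics/s0z.png

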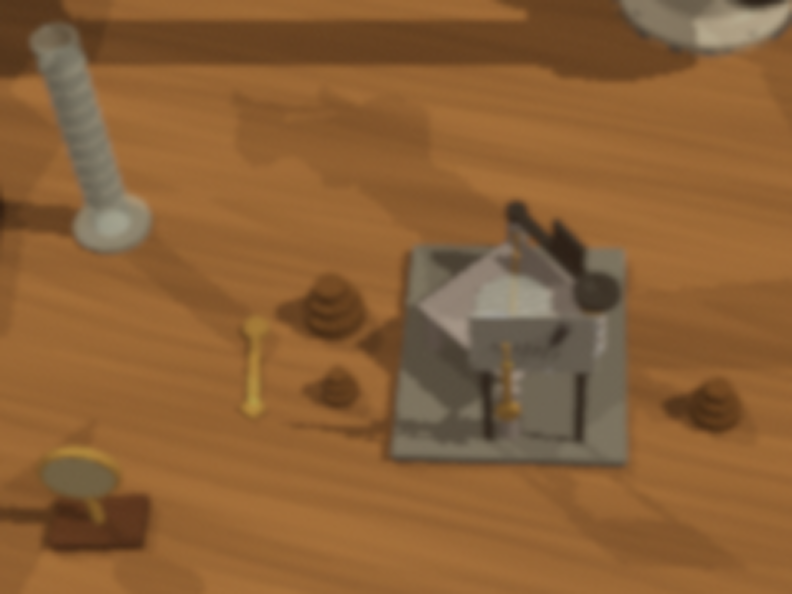

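View pics/t0z.png

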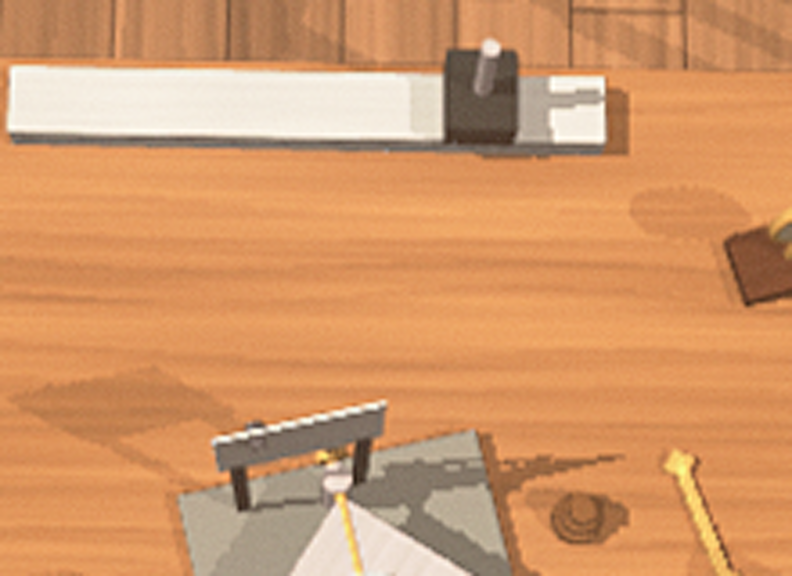

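The scene shot shows the mount at about (325,258) with the dial's back facing the camera. The top shot shows the guard disc at (302,260), its pivot near (345,297), and the dial edge from (290,205) to (337,195), with a dark rider near (301,199). Next I'll zoom in and fit the mount's pose.

```bash
python3 -c "
import cv2
a=cv2.imread('pics/s0.png');b=cv2.imread('pics/t0.png')
cv2.imwrite('pics/s0y.png',cv2.resize(a[205:300,280:370],None,fx=6,fy=6,interpolation=cv2.INTER_CUBIC))
cv2.imwrite('pics/t0y.png',cv2.resize(b[185:325,270:395],None,fx=4.2,fy=4.2,interpolation=cv2.INTER_CUBIC))"
```

```text
(no output)
```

View pics/s0y.png

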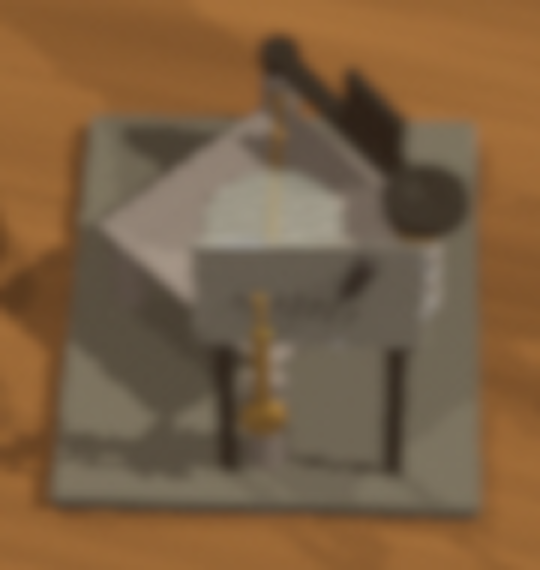

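View pics/t0y.png

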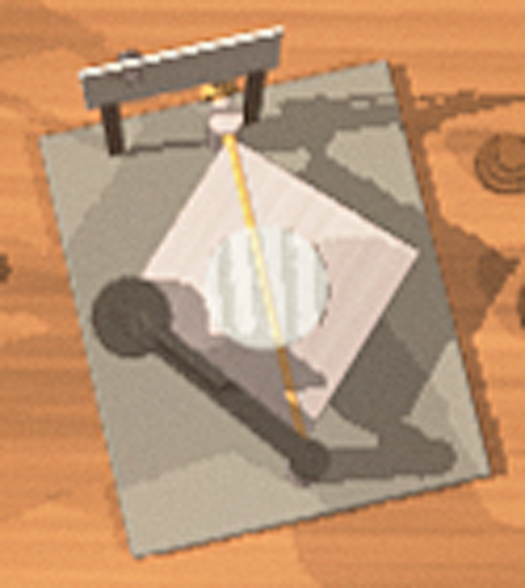

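```bash
cat > fit.py <<'E'
from h import *
from scipy.optimize import least_squares
np.set_printoptions(precision=4,suppress=True)
import pickle
def load():
    try: return pickle.load(open('c.pkl','rb'))
    except Exception:
        a=r.capture('scene');b=r.capture('top')
        d=[{k:c[k] for k in('camera_matrix','R','t')} for c in(a,b)]; pickle.dump(d,open('c.pkl','wb')); return d
a,b=load()
S=lambda x,y:(280+x/6-.4,205+y/6-.4); T=lambda x,y:(270+x/4.2-.4,185+y/4.2-.4)
def W(p,m):
    x,y,th=p; c,s=np.cos(th),np.sin(th); return np.array([x+c*m[0]-s*m[1],y+s*m[0]+c*m[1],m[2]])
# mount corners top z .014
obs=[(b,(.125,.105,.014),T(40,137)),(b,(.125,-.105,.014),T(388,60)),(b,(-.125,-.105,.014),T(492,470)),(b,(-.125,.105,.014),T(135,552)),
(a,(-.125,-.105,.014),S(95,120)),(a,(-.125,.105,.014),S(478,122)),(a,(.125,.105,.014),S(482,508)),(a,(.125,-.105,.014),S(52,498)),]
f=lambda p,o=obs:np.concatenate([proj(c,W(p,m))-px for c,m,px in o])
P=least_squares(f,[.56,-.06,.2]).x
if __name__=='__main__':
    print(P,np.degrees(P[2])); print(f(P).reshape(-1,2))
    print('scene only',least_squares(lambda p:f(p,obs[4:]),P).x,'top only',least_squares(lambda p:f(p,obs[:4]),P).x)
    def inv(X): 
        c,s=np.cos(P[2]),np.sin(P[2]); d=X[:2]-P[:2]; return np.array([c*d[0]+s*d[1],-s*d[0]+c*d[1],X[2]])
    print('disc top',inv(atz(b,*T(132,317),.096)),inv(atz(a,*S(425,202),.096)))
    print('pivot',inv(atz(b,*T(310,458),.097)),inv(atz(a,*S(280,52),.097)))
    print('fin top mid',inv(atz(b,*T(200,362),.134)),inv(atz(a,*S(375,100),.134)))
    print('plate corners',inv(atz(b,*T(228,140),.073)),inv(atz(b,*T(416,252),.073)),inv(atz(b,*T(312,420),.073)),inv(atz(a,*S(105,225),.073)))
    print('tip z .167',inv(atz(a,*S(260,293),.167)), 'tab',inv(atz(a,*S(345,300),.16)))
    print('dial top',inv(atz(b,*T(82,75),.195)),inv(atz(b,*T(282,30),.195)),inv(atz(a,*S(195,250),.195)),inv(atz(a,*S(420,248),.195)))
    print('pad world',W(P,(0,.072,.079)))
E
python3 fit.py
```

```text
[ 0.5658 -0.0674  0.2437] 13.961155473087825
[[-0.7702 -1.0239]
 [-0.2415 -1.3209]
 [ 0.339   0.291 ]
 [-0.8706  1.04  ]
 [-0.82   -1.4059]
 [-0.1732 -0.5153]
 [-0.1794 -0.1219]
 [-0.4953 -0.1452]]
scene only [ 0.5673 -0.0657  0.244 ] top only [ 0.5653 -0.0684  0.2431]
disc top [-0.0049  0.0753  0.096 ] [0.0016 0.0753 0.096 ]
pivot [-0.0994  0.0004  0.097 ] [-0.0953  0.0005  0.097 ]
fin top mid [-0.0411  0.0466  0.134 ] [-0.0309  0.0498  0.134 ]
plate corners [0.0829 0.0017 0.073 ] [-0.0015 -0.0845  0.073 ] [-0.0782 -0.0072  0.073 ] [ 0.0016 -0.0835  0.073 ]
tip z .167 [0.1147 0.0003 0.167 ] tab [0.1123 0.0382 0.16  ]
dial top [0.1048 0.0733 0.195 ] [ 0.1051 -0.0291  0.195 ] [ 0.1132 -0.0278  0.195 ] [0.1095 0.0709 0.195 ]
pad world [0.5485 0.0024 0.079 ]
```

```bash
cat > geo.py <<'E'
from fit import *
def plane(c,px,xm):  # ray ∩ mount plane x=xm -> mount y,z
    o,d=ray(c,*px); cc,s=np.cos(P[2]),np.sin(P[2])
    n=np.array([cc,s,0]); l=(xm+n@np.r_[P[:2],0]-n@o)/(n@d); X=o+l*d
    return np.array([-s*(X[0]-P[0])+cc*(X[1]-P[1]),X[2]])
def ang(yz): return np.arctan2(yz[0],yz[1]-.07),np.hypot(yz[0],yz[1]-.07)
E
python3 - <<'E'
from geo import *
for n,p in(('tip',S(260,293)),('tab low',S(343,302)),('tab mid',S(357,280)),('tab top',S(370,258))):
    yz=plane(a,p,.114); print(n,yz,ang(yz))
s=r.sense(); R=s['ee_rot'];t=s['tcp_pos']; print(t)
for X in((.30,-.28,.26),W(P,(-.008,.012,.26)),W(P,(-.008,.012,.11))): print(np.array(X),(R.T@(np.array(X)-t))/.025)
E
```

```text
tip [0.0003 0.1661] (np.float64(0.0027800470692068853), np.float64(0.09608308206433676))
tab low [0.0374 0.1608] (np.float64(0.39040443999975305), np.float64(0.09815080937416261))
tab mid [0.0435 0.177 ] (np.float64(0.3860817607985699), np.float64(0.11550057475985688))
tab top [0.0491 0.1929] (np.float64(0.3799124449936461), np.float64(0.13232802208347755))
[ 0.2012 -0.5917  0.2226]
[ 0.3  -0.28  0.26] [-7.7546 10.5319 -1.4983]
[ 0.5552 -0.0577  0.26  ] [-20.2809  15.663   -1.4989]
[ 0.5552 -0.0577  0.11  ] [-20.2811  15.6631   4.5011]
```

Run:
```python
from geo import *
for th in(0.1,.2,.25,.3,.35,.4): print(th,[((proj(a,W(P,(.114,rr*np.sin(th),.07+rr*np.cos(th))))+.4-np.array([280,205]))*6).round(0) for rr in(.097,.11,.125)])
```

```text
0.1 [array([281., 293.]), array([284., 275.]), array([287., 254.])]
0.2 [array([303., 295.]), array([308., 278.]), array([315., 257.])]
0.25 [array([313., 297.]), array([320., 280.]), array([329., 260.])]
0.3 [array([324., 299.]), array([332., 282.]), array([342., 262.])]
0.35 [array([334., 301.]), array([344., 285.]), array([356., 265.])]
0.4 [array([344., 304.]), array([355., 288.]), array([369., 269.])]
```

The pointer tip fits at radius 0.096 m and 0.003 rad at rest. The tab comes out at about 0.385 rad from three points along it. I'll move to a point over the plate's inner side with the fingers shut.

Emit:
play_rows --pt "-0.9 1.3 -0.6 0 0 0.3 0" --pt "-2.0 2.8 -1.0 0 0 0.6 0" --pt "-3.1 4.3 -1.4 0 0 0.97 0" --pt "-4.2 5.8 -1.5 0 0 0.97 0" --pt "-5.3 7.3 -1.5 0 0 0.97 0" --pt "-6.5 8.8 -1.5 0 0 0.97 0" --pt "-7.8 10.2 -1.5 0 0 0.97 0" --pt "-9.3 10.9 -1.5 0 0 0.97 0" --pt "-10.8 11.6 -1.5 0 0 0.97 0" --pt "-12.3 12.3 -1.5 0 0 0.97 0" --pt "-13.8 13.0 -1.5 0 0 0.97 0" --pt "-15.3 13.6 -1.5 0 0 0.97 0"

```text
time_s: 2.9
tcp_pos: [0.4549, -0.1451, 0.2605]
ee_rot: [[-0.97, -0.242, 0.001], [-0.242, 0.97, -0.0], [-0.001, -0.0, -1.0]]
wrist_force: [0.6, -1.0, 0.6]
gripper_width: 0.032
```

```bash
cat > to.py <<'E'
from geo import *
import sys
def to(m):
    s=r.sense(); R=s['ee_rot'];t=s['tcp_pos']; return (R.T@(W(P,m)-t)/.025).round(3)
def me():
    s=r.sense(); c,q=np.cos(P[2]),np.sin(P[2]); d=s['tcp_pos'][:2]-P[:2]
    x=s['ee_rot'][:,1]; print('t',round(s['time_s'],2),'mount xyz',[round(v,4) for v in(c*d[0]+q*d[1],-q*d[0]+c*d[1],s['tcp_pos'][2])],'jawyaw',round(np.degrees(np.arctan2(x[1],x[0])-P[2]),2),'F',s['wrist_force'].round(2),'w',round(s['gripper_width'],3))
E
python3 -c "
from to import *
me(); print(to((-.008,.012,.26)),to((-.008,.012,.11)))"
```

```text
t 2.9 mount xyz [np.float64(-0.1264), np.float64(-0.0486), np.float64(0.2605)] jawyaw 90.02 F [ 0.56 -0.96  0.62] w 0.032
[-4.737  2.422  0.026] [-4.731  2.424  6.026]
```

Emit:
play_rows --pt "-1.5 0.8 0 0 0 0 0" --pt "-3.0 1.6 0 0 0 0 0" --pt "-4.73 2.42 0 0 0 0 0" --pt "-4.73 2.42 0.5 0 0 0 0" --pt "-4.73 2.42 1.9 0 0 0 0" --pt "-4.73 2.42 3.4 0 0 0 0" --pt "-4.73 2.42 4.9 0 0 0 0" --pt "-4.73 2.42 5.7 0 0 0 0" --pt "-4.73 2.42 5.9 0 0 0 0" --pt "-4.73 2.42 5.9 0 0 0 0"

```text
time_s: 3.9
tcp_pos: [0.5538, -0.0598, 0.1123]
ee_rot: [[-0.971, -0.241, -0.001], [-0.241, 0.971, -0.0], [0.001, -0.0, -1.0]]
wrist_force: [-0.7, -0.1, -0.6]
gripper_width: 0.005
```

Run:
```python
from to import *
me()
for n in('scene','top'):
    c=cap(n,n[0]+'1.png')
a1=cv2.imread('pics/s1.png')[170:300,260:400];b1=cv2.imread('pics/t1.png')[160:340,250:420]
v=np.hstack([cv2.resize(x,(400,450),interpolation=cv2.INTER_CUBIC) for x in(a1,b1)]); cv2.imwrite('pics/st1.png',v)
pv=np.array([-.098,0])
for ph in(12,25,38,51,64,77,84,88): 
    q=pv+.082*np.array([np.cos(np.radians(ph)),np.sin(np.radians(ph))]); print(ph,q,to((q[0],q[1],.1125)))
```

```text
t 3.9 mount xyz [np.float64(-0.0098), np.float64(0.0103), np.float64(0.1123)] jawyaw 89.97 F [-0.75 -0.05 -0.55] w 0.005
12 [-0.0178  0.017 ] [0.372 0.273 0.059]
25 [-0.0237  0.0347] [0.608 0.977 0.058]
38 [-0.0334  0.0505] [0.996 1.61  0.057]
51 [-0.0464  0.0637] [1.517 2.14  0.055]
64 [-0.0621  0.0737] [2.143 2.538 0.053]
77 [-0.0796  0.0799] [2.843 2.786 0.051]
84 [-0.0894  0.0816] [3.238 2.852 0.05 ]
88 [-0.0951  0.082 ] [3.467 2.868 0.049]
```

View pics/st1.png

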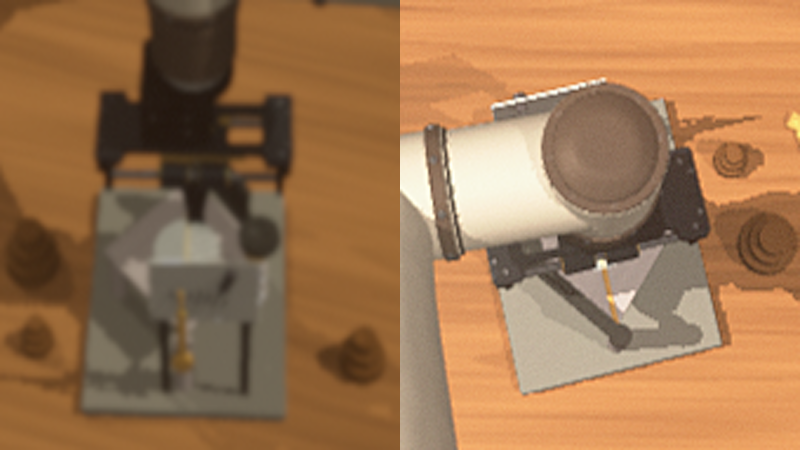

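The shut fingers stand beside the fin on its inner side, over the plate, and nothing is touched. Next I'll push the fin along its arc.

Emit:
play_rows --pt "0.37 0.27 0.05 0 0 0 0" --pt "0.6 0.95 0.05 0 0 0 0" --pt "0.8 1.3 0.05 0 0 0 0" --pt "1.0 1.6 0.05 0 0 0 0" --pt "1.25 1.9 0.05 0 0 0 0" --pt "1.5 2.14 0.05 0 0 0 0" --pt "1.82 2.35 0.05 0 0 0 0" --pt "2.15 2.54 0.05 0 0 0 0" --pt "2.5 2.68 0.05 0 0 0 0" --pt "2.85 2.79 0.05 0 0 0 0" --pt "3.1 2.83 0.05 0 0 0 0" --pt "3.1 2.83 0.05 0 0 0 0"

```text
time_s: 5.2
tcp_pos: [0.4605, -0.0096, 0.1112]
ee_rot: [[-0.971, -0.241, -0.001], [-0.241, 0.971, 0.0], [0.001, 0.0, -1.0]]
wrist_force: [-0.3, -0.4, 0.1]
gripper_width: 0.01
```

Run:
```python
from to import *
me()
for n in('scene','top'):
    c=cap(n,n[0]+'2.png')
a1=cv2.imread('pics/s2.png')[170:300,260:400];b1=cv2.imread('pics/t2.png')[160:340,250:420]
v=np.hstack([cv2.resize(x,(400,450),interpolation=cv2.INTER_CUBIC) for x in(a1,b1)]); cv2.imwrite('pics/st2.png',v)
print(to((0,.071,.1)),to((0,.071,.09)))
```

```text
t 5.2 mount xyz [np.float64(-0.0882), np.float64(0.0815), np.float64(0.1112)] jawyaw 89.96 F [-0.26 -0.38  0.11] w 0.01
[-3.494 -0.413  0.447] [-3.494 -0.413  0.847]
```

View pics/st2.png

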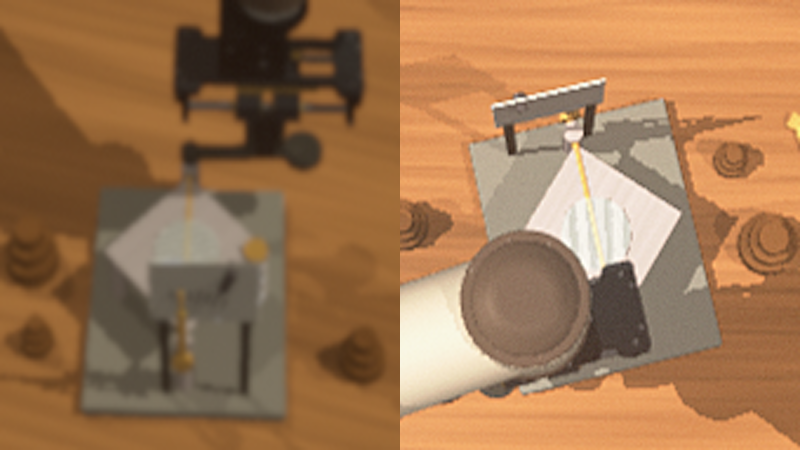

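The guard arm now lies at about 90° to the dial direction, its disc is at crop (302,152) and the brass pad shows at crop (256,249). I'll check the guard angle and pad position in numbers.

Run:
```python
from to import *
c,s=np.cos(P[2]),np.sin(P[2])
inv=lambda X:np.array([c*(X[0]-P[0])+s*(X[1]-P[1]),-s*(X[0]-P[0])+c*(X[1]-P[1]),X[2]])
q=inv(atz(a,260+302*.35-.4,170+152*.2889-.4,.092)); d=q[:2]-[-.098,0]; print('disc',q,'guard',np.arctan2(d[1],d[0])-np.arctan2(.072,.098),np.hypot(*d))
print('pad',inv(atz(a,260+256*.35-.4,170+249*.2889-.4,.077)))
```

```text
disc [-0.1019  0.1208  0.092 ] guard 0.9691003162121262 0.12084905008722435
pad [-0.0013  0.0721  0.077 ]
```

Emit:
play_rows --pt "-1.0 -0.1 0 0 0 0 0" --pt "-2.2 -0.3 0 0 0 0 0" --pt "-3.2 -0.41 0 0 0 0 0" --pt "-3.5 -0.41 0.3 0 0 0 0" --pt "-3.5 -0.41 0.7 0 0 0 0" --pt "-3.5 -0.41 0.85 0 0 0 0" --pt "-3.5 -0.41 0.85 0 0 0 0"

```text
time_s: 6.0
tcp_pos: [0.5472, 0.0012, 0.0888]
ee_rot: [[-0.971, -0.24, -0.004], [-0.24, 0.971, -0.001], [0.004, 0.0, -1.0]]
wrist_force: [0.8, 0.4, -0.4]
gripper_width: 0.002
```

```bash
cat > look.py <<'E'
from to import *
n=sys.argv[1]
me()
c=cap('scene','s%s.png'%n)
v=cv2.imread('pics/s%s.png'%n)[215:285,295:375]; v=cv2.resize(v,None,fx=8,fy=8,interpolation=cv2.INTER_CUBIC)
cv2.imwrite('pics/z%s.png'%n,v); print(to((0,.071,.085)))
E
python3 look.py 3
```

```text
t 6.0 mount xyz [np.float64(-0.0015), np.float64(0.0711), np.float64(0.0888)] jawyaw 89.95 F [ 0.75  0.37 -0.37] w 0.002
[-0.033 -0.003  0.182]
```

View pics/z3.png

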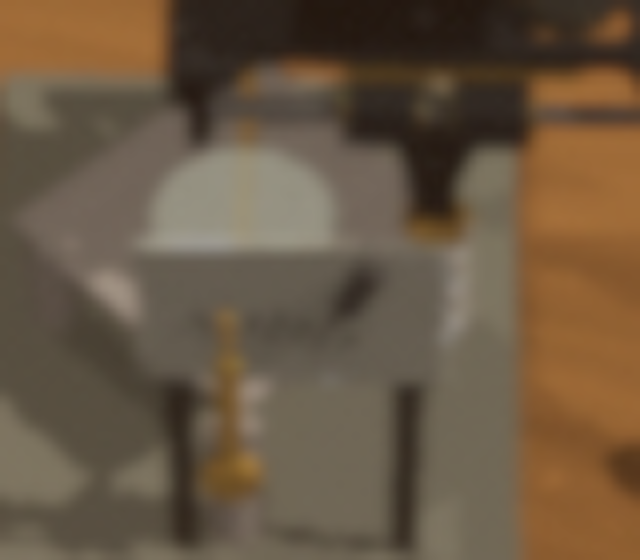

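The finger tips stand about 10 mm over the pad. The pointer tip is at crop (228,312) and the tab's point at (338,318), with a clear view of both. I'll press part of the way first.

Emit:
play_rows --pt "0 0 0.3 0 0 0 0" --pt "0 0 0.5 0 0 0 0" --pt "0 0 0.65 0 0 0 0" --pt "0 0 0.8 0 0 0 0" --pt "0 0 0.9 0 0 0 0" --pt "0 0 1.0 0 0 0 0" --pt "0 0 1.0 0 0 0 0"

```text
time_s: 6.75
tcp_pos: [0.5491, 0.0021, 0.0658]
ee_rot: [[-0.97, -0.241, 0.0], [-0.241, 0.97, 0.0], [-0.0, 0.0, -1.0]]
wrist_force: [-3.3, 2.5, 7.7]
gripper_width: 0.006
```

```bash
python3 look.py 4
```

```text
t 6.75 mount xyz [np.float64(0.0005), np.float64(0.0715), np.float64(0.0658)] jawyaw 90.0 F [-3.26  2.51  7.71] w 0.006
[ 0.024 -0.019 -0.762]
```

View pics/z4.png

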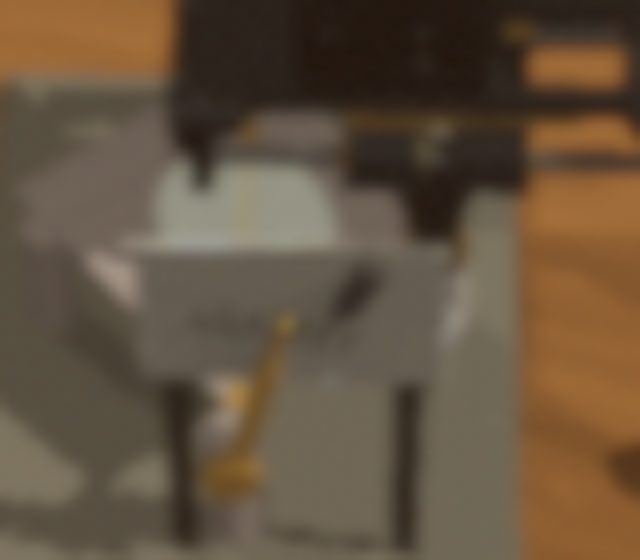

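```bash
cat > pa.py <<'E'
from geo import *
import sys
for q in sys.argv[1:]:
    u,v=map(float,q.split(',')); yz=plane(a,(295+u/8-.44,215+v/8-.44),.114); print(q,yz,ang(yz))
E
python3 pa.py 228,310 287,322 338,318 355,290
```

```text
228,310 [0.0006 0.1666] (np.float64(0.006386610692632941), np.float64(0.0966374545942932))
287,322 [0.0203 0.1607] (np.float64(0.22056730856658127), np.float64(0.09297158033246244))
338,318 [0.0375 0.1635] (np.float64(0.38098410420166784), np.float64(0.10073875693615021))
355,290 [0.043 0.179] (np.float64(0.3762053999756439), np.float64(0.11714942008429197))
```

At TCP z = 0.066 the tilt is about 0.22 rad, which matches contact at the pad's inner edge. About 9 mm more is needed to reach 0.38.

Emit:
play_rows --pt "0 0 0.1 0 0 0 0" --pt "0 0 0.2 0 0 0 0" --pt "0 0 0.28 0 0 0 0" --pt "0 0 0.34 0 0 0 0" --pt "0 0 0.34 0 0 0 0"

```text
time_s: 7.3
tcp_pos: [0.5494, 0.0013, 0.0581]
ee_rot: [[-0.97, -0.242, 0.0], [-0.242, 0.97, -0.001], [-0.0, -0.001, -1.0]]
wrist_force: [-4.4, 0.0, 10.9]
gripper_width: 0.004
```

```bash
python3 look.py 5
```

```text
t 7.3 mount xyz [np.float64(0.0006), np.float64(0.0707), np.float64(0.0581)] jawyaw 90.02 F [-4.37  0.03 10.87] w 0.004
[ 0.023  0.012 -1.073]
```

View pics/z5.png

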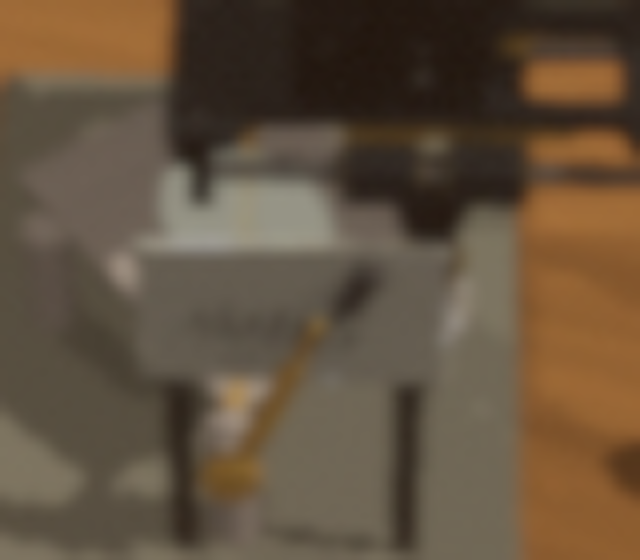

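Emit:
play_rows --pt "0 0 0.06 0 0 0 0" --pt "0 0 0.12 0 0 0 0" --pt "0 0 0.12 0 0 0 0"

```text
time_s: 7.65
tcp_pos: [0.5495, 0.0009, 0.0555]
ee_rot: [[-0.97, -0.242, 0.001], [-0.242, 0.97, -0.002], [-0.0, -0.002, -1.0]]
wrist_force: [-3.3, -1.2, 12.3]
gripper_width: 0.007
```

```bash
python3 look.py 6; python3 pa.py 318,325
```

```text
t 7.65 mount xyz [np.float64(0.0006), np.float64(0.0702), np.float64(0.0555)] jawyaw 90.03 F [-3.32 -1.23 12.28] w 0.007
[ 0.024  0.029 -1.179]
318,325 [0.0308 0.1594] (np.float64(0.33123562667379164), np.float64(0.09456481331351738))
```

View pics/z6.png

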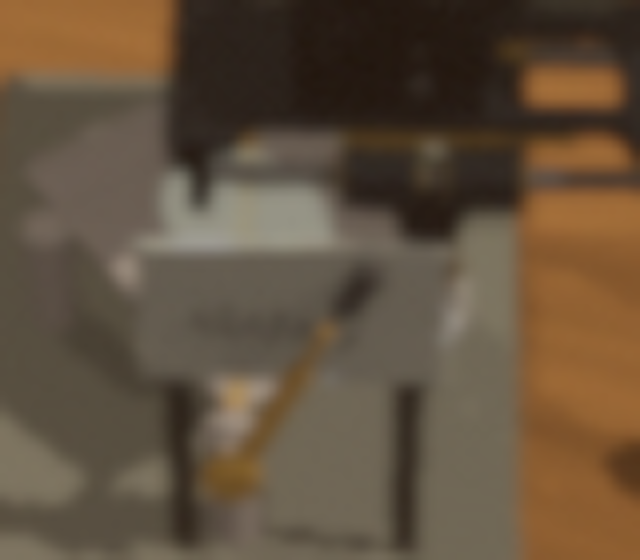

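```bash
cat > seg.py <<'E'
from geo import *
import sys
for n in sys.argv[1:]:
    im=cv2.imread('pics/s%s.png'%n)
    hsv=cv2.cvtColor(im,cv2.COLOR_BGR2HSV).astype(int)
    sub=im[244:280,320:346]
    # brass weight: saturation ; dark weight
    f=im.astype(float); sat=np.clip((f[...,2]-f[...,0])-25,0,None)
    val=f.max(2); dark=np.clip(75-val,0,None)
    print(n)
    for name,w,rows in(('brass',sat,range(252,273)),('dark',dark,range(247,258))):
        pts=[]
        for y in rows:
            seg=w[y,318:346]
            if seg.sum()>15: pts.append((y,318+(seg*np.arange(28)).sum()/seg.sum(),seg.sum()))
        A=[(y,x,s,*ang(plane(a,(x,y),.114))) for y,x,s in pts]
        print(name); [print('  %d x%.2f w%.0f ang %.3f r %.4f'%q) for q in A]
    v=cv2.resize(im[243:268,318:352],None,fx=20,fy=20,interpolation=cv2.INTER_CUBIC); cv2.imwrite('pics/q%s.png'%n,v)
E
python3 seg.py 4 6
```

```text
4
brass
  254 x330.18 w40 ang 0.206 r 0.0963
  255 x330.20 w83 ang 0.216 r 0.0920
  256 x329.95 w79 ang 0.219 r 0.0875
  257 x329.52 w56 ang 0.217 r 0.0828
  258 x329.09 w54 ang 0.214 r 0.0782
  259 x328.74 w70 ang 0.214 r 0.0735
  260 x328.33 w104 ang 0.211 r 0.0688
  261 x327.72 w150 ang 0.200 r 0.0639
  262 x326.50 w214 ang 0.160 r 0.0587
  263 x325.77 w289 ang 0.136 r 0.0538
  264 x325.52 w319 ang 0.133 r 0.0490
  265 x325.49 w293 ang 0.144 r 0.0444
  266 x325.83 w214 ang 0.182 r 0.0400
  267 x326.10 w157 ang 0.224 r 0.0355
  268 x326.38 w140 ang 0.281 r 0.0311
  269 x325.94 w140 ang 0.285 r 0.0261
  270 x325.52 w156 ang 0.292 r 0.0211
  271 x324.88 w196 ang 0.268 r 0.0159
  272 x324.28 w310 ang 0.231 r 0.0107
dark
  249 x339.71 w17 ang 0.368 r 0.1252
  250 x339.57 w51 ang 0.378 r 0.1211
  251 x339.10 w59 ang 0.382 r 0.1166
  252 x338.44 w57 ang 0.383 r 0.1118
  253 x337.95 w39 ang 0.387 r 0.1073
6
brass
  255 x335.32 w40 ang 0.355 r 0.0963
  256 x335.29 w77 ang 0.371 r 0.0922
  257 x334.86 w69 ang 0.377 r 0.0876
  258 x334.19 w54 ang 0.377 r 0.0827
  259 x333.43 w53 ang 0.374 r 0.0777
  260 x332.65 w71 ang 0.370 r 0.0726
  261 x331.51 w115 ang 0.351 r 0.0671
  262 x329.08 w204 ang 0.275 r 0.0605
  263 x327.71 w270 ang 0.232 r 0.0549
  264 x327.08 w304 ang 0.218 r 0.0499
  265 x327.05 w295 ang 0.237 r 0.0454
  266 x327.46 w227 ang 0.289 r 0.0412
  267 x327.82 w183 ang 0.350 r 0.0370
  268 x327.91 w161 ang 0.406 r 0.0327
  269 x327.20 w158 ang 0.406 r 0.0275
  270 x326.34 w180 ang 0.391 r 0.0220
  271 x325.33 w227 ang 0.341 r 0.0164
  272 x324.51 w315 ang 0.288 r 0.0109
dark
  249 x339.79 w19 ang 0.370 r 0.1253
  250 x339.56 w50 ang 0.378 r 0.1210
  251 x339.08 w61 ang 0.382 r 0.1165
  252 x338.47 w55 ang 0.383 r 0.1119
  253 x337.98 w40 ang 0.387 r 0.1073
```

```bash
sleep 1; ls pics/q6.png
```

```text
pics/q6.png
```

View pics/q6.png

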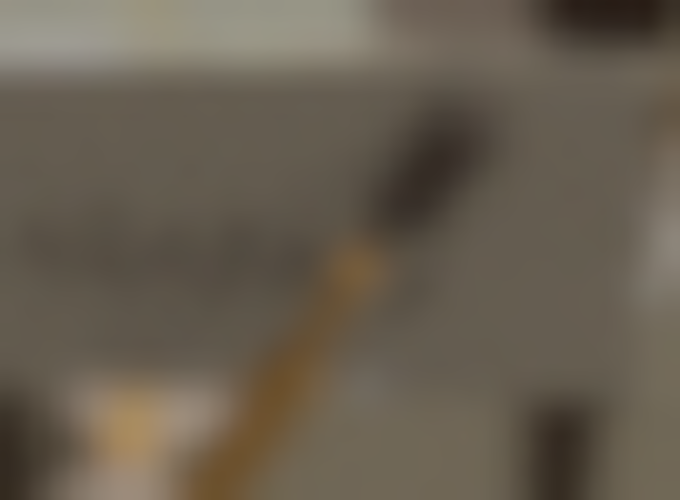

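The pointer axis reads about 0.375 rad and the tab about 0.383, so the pointer is under 1 mm short and lines up with the tab's point in the picture. I'll nudge by 0.5 mm and hold.

Emit:
play_rows --pt "0 0 0.02 0 0 0 0" --pt "0 0 0.02 0 0 0 0" --pt "0 0 0.02 0 0 0 0" --pt "0 0 0.02 0 0 0 0" --pt "0 0 0.02 0 0 0 0" --pt "0 0 0.02 0 0 0 0" --pt "0 0 0.02 0 0 0 0" --pt "0 0 0.02 0 0 0 0" --pt "0 0 0.02 0 0 0 0" --pt "0 0 0.02 0 0 0 0" --pt "0 0 0.02 0 0 0 0"

```text
time_s: 8.8
tcp_pos: [0.5495, 0.0008, 0.0552]
ee_rot: [[-0.97, -0.242, 0.001], [-0.242, 0.97, -0.002], [-0.0, -0.002, -1.0]]
wrist_force: [-3.5, -2.2, 12.8]
gripper_width: 0.003
```

```bash
python3 look.py 7; python3 seg.py 7 | head -9
```

```text
t 8.8 mount xyz [np.float64(0.0006), np.float64(0.0702), np.float64(0.0552)] jawyaw 90.04 F [-3.51 -2.21 12.84] w 0.003
[ 0.024  0.032 -1.194]
7
brass
  255 x335.55 w33 ang 0.361 r 0.0966
  256 x335.44 w71 ang 0.375 r 0.0923
  257 x334.97 w75 ang 0.380 r 0.0877
  258 x334.29 w59 ang 0.380 r 0.0828
  259 x333.56 w55 ang 0.378 r 0.0778
  260 x332.83 w69 ang 0.376 r 0.0728
  261 x331.69 w110 ang 0.358 r 0.0673
```

View pics/q7.png

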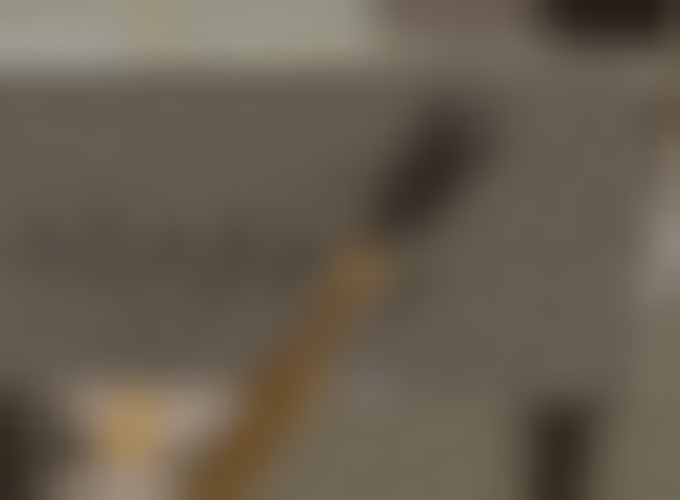

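After more than 1 s of holding, the pointer at crop (360,265) is in line with the tab's point, and the tab has not moved. Now I'll release by going straight up.

Emit:
play_rows --pt "0 0 -0.3 0 0 0 0" --pt "0 0 -0.7 0 0 0 0" --pt "0 0 -1.1 0 0 0 0" --pt "0 0 -1.6 0 0 0 0" --pt "0 0 -2.6 0 0 0 0" --pt "0 0 -3.6 0 0 0 0" --pt "0 0 -4.6 0 0 0 0" --pt "0 0 -5.6 0 0 0 0" --pt "0 0 -6.6 0 0 0 0" --pt "0 0 -7.0 0 0 0 0" --pt "0 0 -7.0 0 0 0 0"

```text
time_s: 9.95
tcp_pos: [0.5499, 0.0018, 0.2293]
ee_rot: [[-0.971, -0.241, 0.003], [-0.241, 0.971, 0.001], [-0.003, 0.0, -1.0]]
wrist_force: [0.2, -0.2, -1.0]
gripper_width: 0.005
```

```bash
python3 look.py 8; python3 seg.py 8 | tail -6
python3 - <<'E'
from to import *
cap('top','t8.png')
a1=cv2.imread('pics/s8.png')[170:300,240:420];b1=cv2.imread('pics/t8.png')[160:340,220:450]
cv2.imwrite('pics/st8.png',np.hstack([cv2.resize(x,(400,450),interpolation=cv2.INTER_CUBIC) for x in(a1,b1)]))
E
```

```text
t 9.95 mount xyz [np.float64(0.0012), np.float64(0.071), np.float64(0.2293)] jawyaw 89.96 F [ 0.18 -0.24 -1.01] w 0.005
[ 0.014 -0.009  5.708]
  272 x324.54 w350 ang 0.295 r 0.0110
dark
  250 x339.57 w40 ang 0.378 r 0.1211
  251 x339.11 w44 ang 0.383 r 0.1166
  252 x338.43 w46 ang 0.383 r 0.1118
  253 x337.97 w31 ang 0.387 r 0.1073
```

View pics/z8.png

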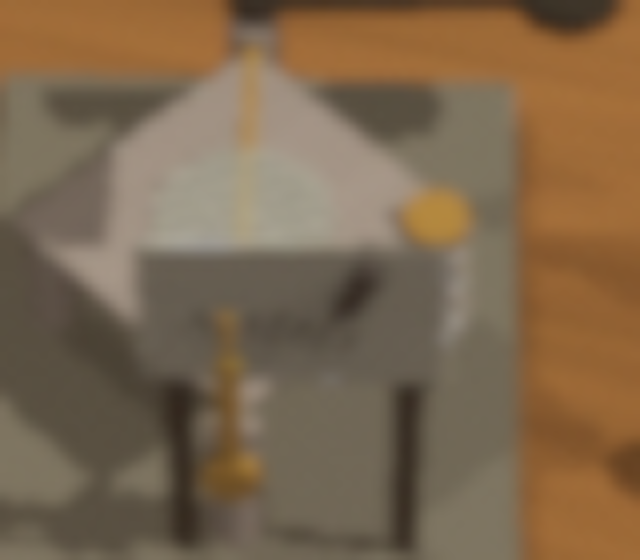

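View pics/st8.png

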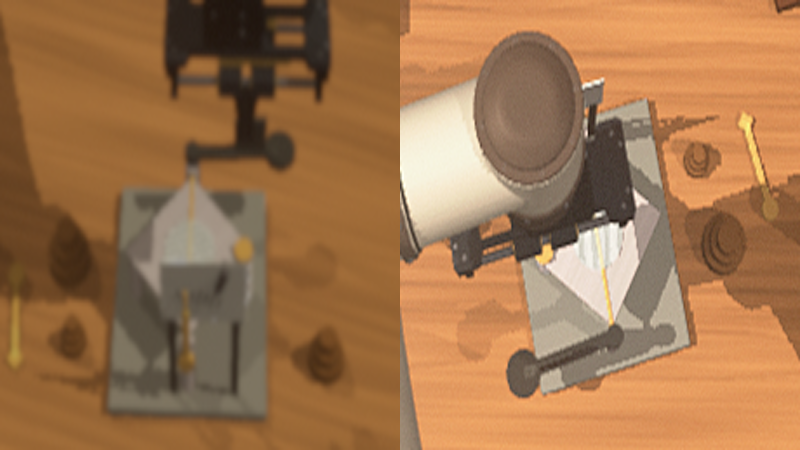

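The pointer is back at rest at crop (228,312), where it started. The tab has not moved, the guard is open, and the gripper hangs free about 15 cm above the pad. I'll hand in.

```bash
python3 -c "
from h import *
print(r.finish_job())"
```

```text
the job is handed in; nothing more can be done
None
```

I opened the guard, held the pointer at the index tab for just over a second and let the plate spring back. The job was handed in at about 10 s; no verdict is reported.

- **Guard:** I pushed it by its fin with the shut fingers. The picture put it at about 0.97 rad, and it was still open in the last pictures.
- **Press and hold:** The pointer stood at about 0.38 rad against the tab at about 0.383 rad, which is under 1 mm off. It was held for 1.1 s with about 13 N on the tool. No picture showed it past the tab.
- **Release:** The pointer is back where it was at the start. The tab's measured angles match those from before the hold to within 0.001 rad. The gripper hung free at 0.23 m with no notable force.
- **Bystanders:** I did not measure them again. I only looked at the ones near the mount in the last pictures, and none looked moved. The trolley and the cylinder were outside those views.
- **Disagreements:** The networks gave unusable answers for the pointer tip and the index tab. I used a fit of the mount's corners (residuals up to about 1.4 pixels) and the colours in the pictures instead.

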